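Full blast from the long-nozzle blow gun

ROBOT

A 6-joint arm with a two-finger parallel gripper is mounted at the origin on the work surface. World frame = base frame: x ahead of the robot, y to its left, z up, the work surface at z = 0. Lengths are in m, angles in rad, forces in N, time in s.
With the tool pointing down it reaches from about 0.25 to 0.775 m from the base axis. Payload 4 kg.
Tool frame: the origin (TCP) lies at the centre of the arm's flange, where the gripper is bolted on; the fingertips stand 199 mm ahead of it and the grasp point (between the pads) lies 180 mm ahead of it (robot.tcp_to_tips is the z of the fingertips in the tool frame, in m); z points along the fingers, y is the line along which they close (so a half turn about z gives the same grasp; the last joint's range is limited). The gripper opens to 94 mm and grips with 3 to 60 N. Pads are 16 mm wide; open, the fingers measure 119 mm over their backs; the gripper's body (75 mm by 177 mm) begins 78 mm behind the grasp point.
Start: joints at [-1.451, 0.087, 1.371, -0, 1.684, -0.103], TCP at [0.122, -0.536, 0.405] pointing down, gripper open.
Joint ranges: [-3.1, 3.1], [-0.76, 2.03], [0.27, 2.55], [-1.08, 4.22], [0.17, 2.65], [-2.57, 2.57]. Speed limits (rad/s): [2.79, 2.79, 3.14, 3.14, 3.14, 3.14].

INTERFACE

Orientations are given as [roll, pitch, yaw] about the fixed x, y, z axes, in that order (R = Rz(yaw) Ry(pitch) Rx(roll)).
In Python, from bench import robot gives the robot as it stands.
- The arm moves only by the tool play_rows, never from a script. Its arguments are lists of equal length, an entry for each row: "translation": the shift along the tool's x, y, z scaled (see below), a list of three; "twist": the turn, a rotation vector about the tool's x, y, z scaled (see below), a list of three; "gripper": the opening, from -1 (shut) to 1 (fully open). A call has 1 to 8 rows; each row shifts and turns the commanded pose from where the row before left it, along the tool's axes as they then stand; what a row does not reach is not made up. The controller multiplies each number of a shift by 0.04 m and each number of a turn by 0.1 rad. A row lasts 1/10 s, in which the tool goes at most 50 mm and 8.59 degrees, less where a joint would pass 70% of its speed; a pose out of reach is approached as far as the arm can. A call with a number of a shift or a turn outside -1 to 1 is refused whole. A call with a gripper value outside its range is refused whole. The fingers move at their own pace and stop on an object; the grip force is fixed at half the most. Time passes only in rows, so rows that do not move let the fingers close. It gives the time, the measured TCP pose, the force, the opening and the grip force at its end, in the units of the state.
- robot.get_obs(): the state, without advancing time (a new reading comes with each control period).
- robot.snapshot(name): name is "side" or "top" or "wrist"; returns the picture (400x640x3 uint8, red, green, blue); there is no depth.
- robot.camera_model(name): a dict with "camera_matrix" (3x3 intrinsics, pixels), "rvec" (rotation vector, rad) and "tvec" (3), from world to camera coordinates, as OpenCV has them. Camera axes: x right, y down, z forward; pixel columns grow to the right and rows downward; lengths in m; the calibration is good to about 2 mm. The wrist camera is an equidistant fisheye: a pixel r from the principal point sees the ray r / f radians off the axis. A picture is of the moment at which its call begins: read the wrist's pose just before it. camera_model takes no time and is no camera call; for the wrist camera it gives the pose at the moment of the call.
- robot.close_job(): hands the job in; it is judged then, once.
Trained networks look in the newest picture that a camera, given by its name, has taken for a name from the list of things; names that differ only in an ending like _2 or _b are one class to them, and where a whole thing is asked for, a point or a joint stands for the part that bears it (a point fixed in the world has none). Each returns a list of dicts, best first, with "score" (0 to 1); they miss things now and then, are a little off and sometimes report something else, mostly with a low value. They report only what shows in the picture. A call takes as long as a camera call. They do not tell look-alikes from the thing itself.
- robot.recognise(name, camera): "centre" ([x, y, z] in m, in world coordinates, good to about 4 mm: the middle of the surface that is visible of it).
- robot.spot_point(name, camera): "centre" ([x, y, z] in m, in world coordinates, good to about 4 mm: a listed point, or the origin of a listed thing).
The state is a dict: "time": time; "joint_positions": joint angles; "qvel": joint speeds; "joint_torque": joint torques, N m; "tool_pos": TCP position; "ee_rot": TCP orientation; "wrist_force": force on the tool from outside, world axes, zero at the start; "wrist_torque": the same for the moment, N m; "width": finger opening in m; "finger_force": force on a finger pad.
Only numpy, scipy, OpenCV 4.12 (cv2) and the standard library are available. Lean on these libraries where they do the work, as an engineer would, in place of code of your own. Each camera call takes 0.05 s, during which the arm holds its last target. There are 200 camera calls.

TASK

Give the washed piston a full blast: on the workbench, find the air blow gun with the long nozzle in its stand, squeeze its trigger past the first pressure point until it is fully home in the second stage, and keep it there for about a second. Then let go so that the trigger springs all the way back out. Leave the trigger of the short-nozzle gun alone.

Things in the scene. Friction and masses are not known exactly. Their poses are not given: they have to be found in the camera images.
- long_grip (a point): Squeeze point of the long-nozzle pistol gun, lying on its side in a fixed grey stand, 75 mm above the bench. x: the way the nozzle points, y left, z up. In mm here: black handle with soft rubber back pad x -24..2, y -91..44 (pad y -41..33), z +-15; trigger in front of it; barrel 30 thick along x at y 54, its clamp x 21..47, top z 18; nozzle to x 201; butt post y -67..-89; stand plate 67 below.
- long_trigger (a joint): First stage of its trigger, m: 0 rest, 0.006 pressure point. Sprung, 1.5 to 2.7 N. Steel blade, at rest x 16..24, y +-22, z +-10 mm from long_grip, pulled straight to -x. Handle and trigger: 48 mm thick at rest, 36 mm (x -24..12) home. Squeeze from above, a finger behind the pad, one before the blade. Pad yields 7 mm at 1 N/mm; the gun itself does not give.
- long_valve (a joint): Second stage of the same trigger, m: 0 until the pressure point is overcome, 0.006 fully home. Starts to move at 6 N, fully home at 9 N, springs back by itself. Total pull (12 mm) is the sum of both joints.
- short_trigger (a joint): First stage of the other gun's trigger, m: 0 at rest. That gun is the same, in a like stand, but its nozzle ends 93 mm ahead of its squeeze point instead of 201 mm. In front of the long nozzle stands a piston in a steel tray.
Things that resemble listed ones, but are neither listed nor needed, are in the scene too. Leave any yellow look-alike of the part that bears short_trigger alone.

How it is judged:
By the outcome, as a careful person would: the job done as asked, in the order asked, and still so for the second after the job is handed in, with the robot touching nothing.
It also fails if it takes over 32 s, if anything falls off the work surface, if the arm or the gripper's body presses on something with over 40 N, if the wrist force passes 120 N, or if a joint passes its speed limit or range.

## Working session

There is one attempt and no reset: what is moved stays moved. The work goes in short steps, Python scripts to look and compute and a tool call to move; the robot and the scene stay as the last step left them, time stands still between calls to the robot, and variables do not carry over. Pictures are saved under pics/ and viewed, at most 10 in all, crops included, and the job is handed in when it is done.

Besides the shell and the picture viewer there is one more tool, called after "Request:" by a JSON object that holds its "name" and its "arguments", one argument or row to a line. play_rows: Moves the arm, as the interface text tells. Its arguments: {"type":"object","properties":{"translation":{"type":"array","items":{"type":"array","items":{"type":"number","minimum":-1,"maximum":1}}},"twist":{"type":"array","items":{"type":"array","items":{"type":"number","minimum":-1,"maximum":1}}},"gripper":{"type":"array","items":{"type":"number"}}},"required":["translation","twist","gripper"]}

```bash
mkdir -p pics; cat > h.py <<'E'
import numpy as np,cv2
from bench import robot
from scipy.spatial.transform import Rotation as R
def proj(cam,p):
    m=robot.camera_model(cam);p=np.array(p,float).reshape(-1,3)
    return cv2.projectPoints(p,np.array(m['rvec'],float),np.array(m['tvec'],float),np.array(m['camera_matrix'],float),None)[0].reshape(-1,2).round(0)
def ray_z(cam,uv,z):
    m=robot.camera_model(cam);K=np.array(m['camera_matrix']);Rm=cv2.Rodrigues(np.array(m['rvec'],float))[0];t=np.array(m['tvec'],float)
    d=Rm.T@np.linalg.inv(K)@np.array([uv[0],uv[1],1.]);c=-Rm.T@t
    return c+d*(z-c[2])/d[2]
def save(cam,n):
    im=robot.snapshot(cam);cv2.imwrite('pics/'+n+'.png',im[:,:,::-1]);return im
E
python3 - <<'E'
from h import *
save('top','top1');
for n in ['long_grip','long_trigger','short_trigger']:
    f=robot.spot_point(n,'top')
    for d in f[:4]: print(n,d['score'],np.round(d['centre'],3),proj('top',d['centre']))
for n in ['long_trigger','short_trigger']:
    for d in robot.recognise(n,'top')[:4]: print('rec',n,d['score'],np.round(d['centre'],3),proj('top',d['centre']))
o=robot.get_obs();print(o['time'],o['tool_pos'],o['ee_rot'],o['width'])
E
```

```text
long_grip 0.93 [ 0.477 -0.146  0.074] [[439. 232.]]Traceback (most recent call last):
  File "<stdin>", line 4, in <module>
ValueError: it knows: long_grip
```

View pics/top1.png

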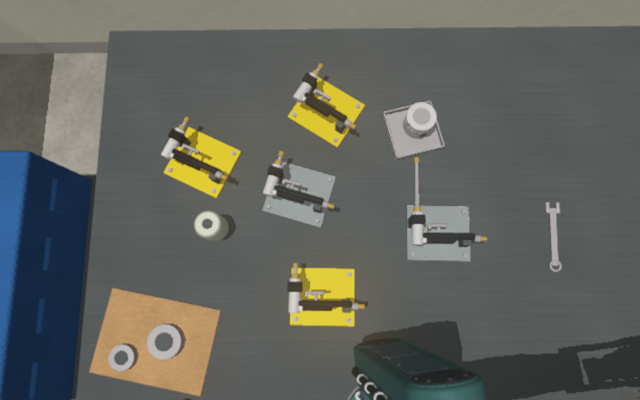

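Candidates: the long grey gun (439,232), the short grey gun (300,190), and yellow look-alikes at (325,105), (205,160) and (322,300). I choose (439,232): its nozzle is long and it points at the piston tray at (415,125). I'll check that in one crop.

```bash
python3 - <<'E'
from h import *
im=cv2.imread('pics/top1.png')[145:275,385:505]
cv2.imwrite('pics/crop1.png',cv2.resize(im,None,fx=4.5,fy=4.5,interpolation=cv2.INTER_CUBIC))
for uv in [(417,158),(417.5,205),(484,239),(439,232)]: print(uv,ray_z('top',uv,.075).round(4))
print(robot.recognise('long_trigger','top')[:5])
o=robot.get_obs();print(o['time'],o['tool_pos'],o['ee_rot'],o['width'])
E
```

```text
(417, 158) [ 0.6735 -0.0983  0.075 ]
(417.5, 205) [ 0.5466 -0.0943  0.075 ]
(484, 239) [ 0.4568 -0.2609  0.075 ]
(439, 232) [ 0.4756 -0.1466  0.075 ]
[]
0.15 [ 0.12151611 -0.53632958  0.40378879] [-3.13990816e+00 -1.59523450e-04  2.22809791e-01] 0.09409377307228776
```

View pics/crop1.png

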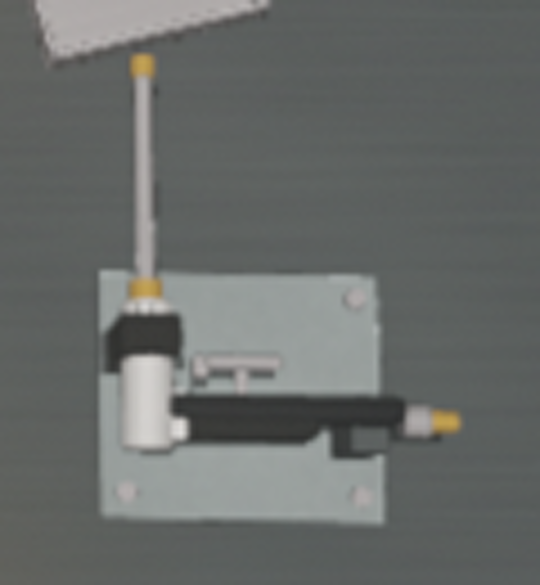

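The crop confirms it: a long steel nozzle with a brass tip at the tray, grey plate, trigger at about (437,225) and handle at about (449,238). Gun yaw is about -0.03, so the tool yaw should be about 1.54, with the TCP going to (0.47,-0.146).

Request:
{"name": "play_rows", "arguments": {
  "translation": [
    [0.77,-0.54,0],
    [0.77,-0.54,0],
    [0.77,-0.54,0],
    [0.77,-0.54,0],
    [0.77,-0.54,0],
    [0.77,-0.54,0],
    [0.77,-0.54,0]
  ],
  "twist": [
    [0,0,0],
    [0,0,0],
    [0,0,0],
    [0,0,0],
    [0,0,0],
    [0,0,0],
    [0,0,0]
  ],
  "gripper": [1,1,1,1,1,1,1]
}}

```text
time: 0.85
tool_pos: [0.2991, -0.3399, 0.4044]
ee_rot: [-3.141, 0.0, 0.223]
wrist_force: [0.4, -0.8, -0.5]
width: 0.0939
finger_force: 0.0
```

Request:
{"name": "play_rows", "arguments": {
  "translation": [
    [0.77,-0.54,0],
    [0.77,-0.54,0],
    [0.77,-0.54,0],
    [0.77,-0.54,0],
    [0.77,-0.54,0],
    [0.77,-0.54,0],
    [0.77,-0.54,0]
  ],
  "twist": [
    [0,0,0],
    [0,0,0],
    [0,0,0],
    [0,0,0],
    [0,0,0],
    [0,0,0],
    [0,0,0]
  ],
  "gripper": [1,1,1,1,1,1,1]
}}

```text
time: 1.55
tool_pos: [0.476, -0.1448, 0.4044]
ee_rot: [-3.142, 0.0, 0.223]
wrist_force: [-1.0, -0.6, -0.3]
width: 0.0942
finger_force: 0.0
```

Request:
{"name": "play_rows", "arguments": {
  "translation": [
    [0,0,0],
    [0,0,0],
    [0,0,0],
    [0,0,0],
    [0,0,0],
    [0,0,0],
    [0,0,0]
  ],
  "twist": [
    [0,0,-0.95],
    [0,0,-0.95],
    [0,0,-0.95],
    [0,0,-0.95],
    [0,0,-0.95],
    [0,0,-0.95],
    [0,0,-0.95]
  ],
  "gripper": [1,1,1,1,1,1,1]
}}

```text
time: 2.25
tool_pos: [0.4752, -0.1462, 0.4042]
ee_rot: [-3.141, 0.0, 0.892]
wrist_force: [0.6, 0.2, -0.2]
width: 0.0942
finger_force: 0.0
```

Request:
{"name": "play_rows", "arguments": {
  "translation": [
    [0,0,0],
    [0,0,0],
    [0,0,0],
    [0,0,0],
    [0,0,0],
    [0,0,0],
    [0,0,0],
    [0,0,0]
  ],
  "twist": [
    [0,0,-0.95],
    [0,0,-0.95],
    [0,0,-0.95],
    [0,0,-0.95],
    [0,0,-0.95],
    [0,0,-0.95],
    [0,0,-0.85],
    [0,0,0]
  ],
  "gripper": [1,1,1,1,1,1,1,1]
}}

```text
time: 3.05
tool_pos: [0.4752, -0.1462, 0.4043]
ee_rot: [-3.141, -0.0, 1.543]
wrist_force: [0.4, 0.5, 0.3]
width: 0.0943
finger_force: 0.0
```

```bash
cat >> h.py <<'E'
def wproj(p):
    m=robot.camera_model('wrist');K=np.array(m['camera_matrix']);Rm=cv2.Rodrigues(np.array(m['rvec'],float))[0];t=np.array(m['tvec'],float)
    c=(Rm@np.array(p,float).reshape(-1,3).T).T+t
    return cv2.fisheye.distortPoints((c[:,:2]/c[:,2:])[:,None],K,np.zeros(4)).reshape(-1,2).round(1)
def wray(uv,z):
    m=robot.camera_model('wrist');K=np.array(m['camera_matrix']);Rm=cv2.Rodrigues(np.array(m['rvec'],float))[0];t=np.array(m['tvec'],float)
    q=cv2.fisheye.undistortPoints(np.array(uv,float).reshape(-1,1,2),K,np.zeros(4)).reshape(-1,2)
    d=(Rm.T@np.c_[q,np.ones(len(q))].T).T;c=-Rm.T@t
    return c+d*((z-c[2])/d[:,2])[:,None]
E
python3 - <<'E'
from h import *
o=robot.get_obs();print(o['time'],o['tool_pos'],o['ee_rot'],o['width'],o['wrist_force'])
im=save('wrist','w1');print(im.shape)
for d in robot.spot_point('long_grip','wrist'): print(d['score'],np.round(d['centre'],4),wproj(d['centre']))
E
```

```text
3.05 [ 0.47518252 -0.14618175  0.40429115] [-3.14088954e+00 -1.63552029e-04  1.54257025e+00] 0.09427702960209186 [0.43586484 0.47561425 0.3439738 ]
(400, 640, 3)
0.71 [ 0.4699 -0.1444  0.0766] [[311.8 191.7]]
```

View pics/w1.png

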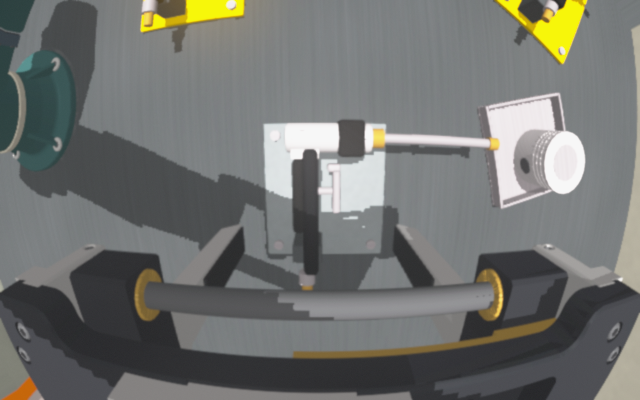

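The wrist view shows the long gun. Its handle is at columns 302-319, its trigger blade at about (336,189), and its nozzle tip at (494,144) by the tray. Next I'll zoom in to measure the blade.

```bash
python3 - <<'E'
from h import *
im=cv2.imread('pics/w1.png')[115:265,255:395]
cv2.imwrite('pics/crop2.png',cv2.resize(im,None,fx=4,fy=4,interpolation=cv2.INTER_CUBIC))
g=np.array([.4715,-.1455,.075])
a=-.03;Rg=R.from_euler('z',a).as_matrix()
P=np.array([[16,-22,10],[24,-22,10],[24,22,10],[16,22,10],[-24,-41,15],[2,-91,15],[2,44,15],[201,54,0],[34,54,18]])/1000
print(np.c_[P*1000,wproj(g+P@Rg.T),(wproj(g+P@Rg.T)-[255,115])*4])
E
```

```text
[[ 16.  -22.   10.  329.1 215.8 296.4 403.2]
 [ 24.  -22.   10.  337.1 215.8 328.4 403.2]
 [ 24.   22.   10.  337.7 172.6 330.8 230.4]
 [ 16.   22.   10.  329.5 172.6 298.  230.4]
 [-24.  -41.   15.  289.6 235.  138.4 480. ]
 [  2.  -91.   15.  315.4 278.7 241.6 654.8]
 [  2.   44.   15.  315.1 150.5 240.4 142. ]
 [201.   54.    0.  494.1 146.1 956.4 124.4]
 [ 34.   54.   18.  349.2 140.4 376.8 101.6]]
```

View pics/crop2.png

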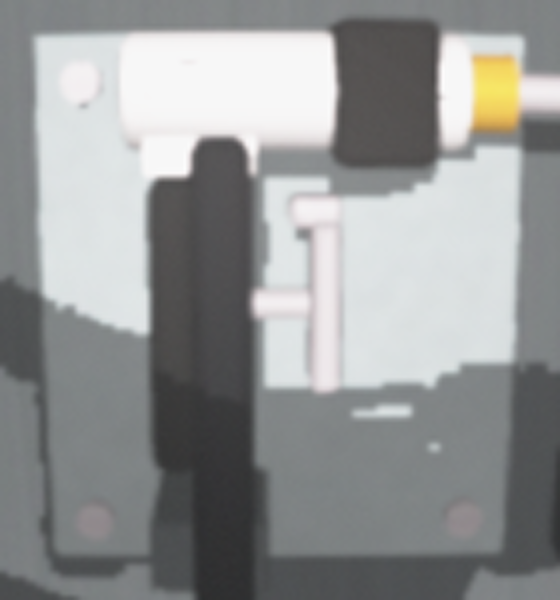

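The blade lies about 3 px right of and above my prediction, which puts the grip at about (0.4745,-0.1425). I'll shift and descend with the gripper open.

Request:
{"name": "play_rows", "arguments": {
  "translation": [
    [0.09,-0.09,0.5],
    [0,0,0.5],
    [0,0,0.5],
    [0,0,0.5],
    [0,0,0.5],
    [0,0,0.5],
    [0,0,0.5],
    [0,0,0.23]
  ],
  "twist": [
    [0,0,0],
    [0,0,0],
    [0,0,0],
    [0,0,0],
    [0,0,0],
    [0,0,0],
    [0,0,0],
    [0,0,0]
  ],
  "gripper": [1,1,1,1,1,1,1,1]
}}

```text
time: 3.95
tool_pos: [0.4711, -0.1422, 0.2533]
ee_rot: [-3.138, -0.001, 1.542]
wrist_force: [-0.0, 0.2, -0.7]
width: 0.0942
finger_force: 0.0
```

```bash
python3 - <<'E'
from h import *
o=robot.get_obs();print(o['time'],o['tool_pos'],o['ee_rot'],o['width'],o['wrist_force'])
im=save('wrist','w2')
for d in robot.spot_point('long_grip','wrist'): print(d['score'],np.round(d['centre'],4),wproj(d['centre']))
g=np.array([.4745,-.1425,.075]);Rg=R.from_euler('z',-.03).as_matrix()
P=np.array([[16,-22,10],[24,-22,10],[24,22,10],[16,22,10],[-24,-41,15],[2,-41,15],[2,33,15]])/1000
print(np.c_[P*1000,wproj(g+P@Rg.T)])
E
```

```text
3.95 [ 0.47109651 -0.14223996  0.25331341] [-3.13821434e+00 -1.23360945e-03  1.54159845e+00] 0.09418943255007373 [-0.0484701   0.19757923 -0.70880647]
0.57 [ 0.4735 -0.1428  0.0771] [[320.8 253.9]]
[[ 16.  -22.   10.  351.2 294.7]
 [ 24.  -22.   10.  365.4 294.4]
 [ 24.   22.   10.  370.2 219.5]
 [ 16.   22.   10.  354.6 219.6]
 [-24.  -41.   15.  280.2 326.5]
 [  2.  -41.   15.  325.8 327.2]
 [  2.   33.   15.  327.4 200.8]]
```

View pics/w2.png

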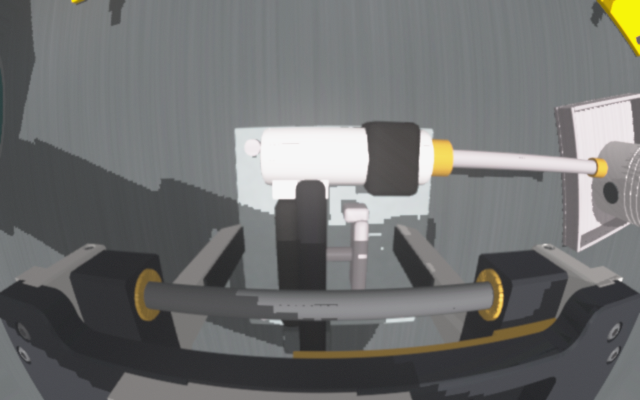

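The blade sits at columns 354-368 as predicted, and the fingers straddle the handle and trigger. I'll squeeze.

Request:
{"name": "play_rows", "arguments": {
  "translation": [
    [0,0,0],
    [0,0,0],
    [0,0,0],
    [0,0,0],
    [0,0,0],
    [0,0,0]
  ],
  "twist": [
    [0,0,0],
    [0,0,0],
    [0,0,0],
    [0,0,0],
    [0,0,0],
    [0,0,0]
  ],
  "gripper": [-0.5,-0.5,-0.5,-0.5,-0.5,-0.5]
}}

```text
time: 4.65
tool_pos: [0.4718, -0.1425, 0.2557]
ee_rot: [3.141, 0.0, 1.543]
wrist_force: [0.9, -0.4, 0.4]
width: 0.0495
finger_force: 0.4
```

Request:
{"name": "play_rows", "arguments": {
  "translation": [
    [0,0,0],
    [0,0,0],
    [0,0,0],
    [0,0,0]
  ],
  "twist": [
    [0,0,0],
    [0,0,0],
    [0,0,0],
    [0,0,0]
  ],
  "gripper": [-0.5,-0.5,-0.5,-0.5]
}}

```text
time: 5.05
tool_pos: [0.4706, -0.1425, 0.2558]
ee_rot: [-3.137, 0.0, 1.543]
wrist_force: [-8.3, 0.2, 6.3]
width: 0.027
finger_force: 30.0
```

Request:
{"name": "play_rows", "arguments": {
  "translation": [
    [0,0,0],
    [0,0,0],
    [0,0,0],
    [0,0,0],
    [0,0,0]
  ],
  "twist": [
    [0,0,0],
    [0,0,0],
    [0,0,0],
    [0,0,0],
    [0,0,0]
  ],
  "gripper": [-0.5,-0.5,-0.5,-0.5,-0.5]
}}

```text
time: 5.55
tool_pos: [0.4706, -0.1425, 0.2558]
ee_rot: [-3.137, 0.0, 1.543]
wrist_force: [-6.3, 0.6, 6.1]
width: 0.0273
finger_force: 30.0
```

```bash
python3 - <<'E'
from h import *
im=save('wrist','w3')[170:320,240:400]
cv2.imwrite('pics/crop3.png',cv2.resize(im[:,:,::-1],None,fx=4,fy=4,interpolation=cv2.INTER_CUBIC))
o=robot.get_obs();print(o['time'],o['tool_pos'],o['width'],o['wrist_force'],o['finger_force'])
g=np.array([.4745,-.1425,.075]);Rg=R.from_euler('z',-.03).as_matrix()
P=np.array([[4,22,10],[12,22,10],[2,22,15]])/1000
print((wproj(g+P@Rg.T)-[240,170])*4)
E
```

```text
5.6 [ 0.47057523 -0.14253009  0.25578064] 0.027086482622488424 [-7.4909249   0.62546142  5.79424263] 29.99971032142639
[[370.4 190.8]
 [433.2 190.8]
 [356.  202.8]]
```

View pics/crop3.png

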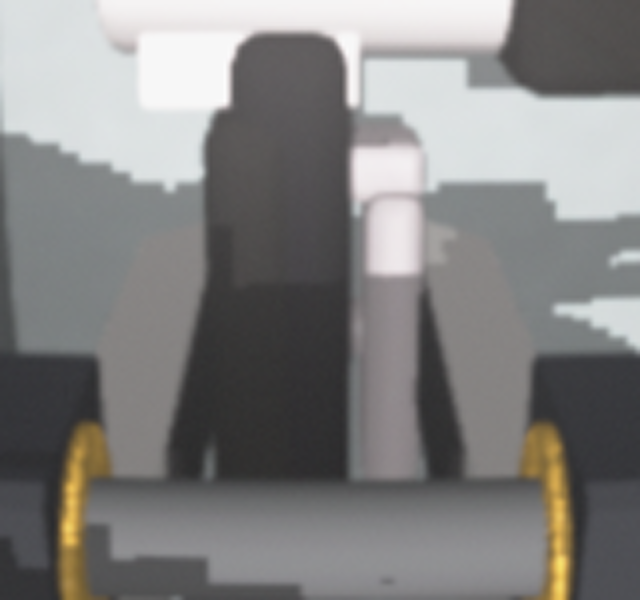

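The blade is at crop columns 365-422, against a predicted home of 370-433, so it's fully home with 30 N on it. I'll hold a little longer, then release.

Request:
{"name": "play_rows", "arguments": {
  "translation": [
    [0,0,0],
    [0,0,0],
    [0,0,0],
    [0,0,0],
    [0,0,0],
    [0,0,0],
    [0,0,0],
    [0,0,0]
  ],
  "twist": [
    [0,0,0],
    [0,0,0],
    [0,0,0],
    [0,0,0],
    [0,0,0],
    [0,0,0],
    [0,0,0],
    [0,0,0]
  ],
  "gripper": [-0.5,-0.5,-0.5,-0.5,1,1,1,1]
}}

```text
time: 6.4
tool_pos: [0.4718, -0.1425, 0.2553]
ee_rot: [3.142, 0.0, 1.543]
wrist_force: [-0.1, -0.4, -0.7]
width: 0.0557
finger_force: 0.0
```

Request:
{"name": "play_rows", "arguments": {
  "translation": [
    [0,0,0],
    [0,0,0],
    [0,0,0],
    [0,0,0],
    [0,0,0],
    [0,0,0],
    [0,0,0]
  ],
  "twist": [
    [0,0,0],
    [0,0,0],
    [0,0,0],
    [0,0,0],
    [0,0,0],
    [0,0,0],
    [0,0,0]
  ],
  "gripper": [1,1,1,1,1,1,1]
}}

```text
time: 7.1
tool_pos: [0.4717, -0.1425, 0.2555]
ee_rot: [3.142, 0.0, 1.543]
wrist_force: [0.4, 0.3, -0.3]
width: 0.0944
finger_force: 0.0
```

Request:
{"name": "play_rows", "arguments": {
  "translation": [
    [0,0,-0.5],
    [0,0,-0.5],
    [0,0,-0.5],
    [0,0,-0.5],
    [0,0,-0.5],
    [0,0,-0.5],
    [0,0,-0.5],
    [0,0,0]
  ],
  "twist": [
    [0,0,0],
    [0,0,0],
    [0,0,0],
    [0,0,0],
    [0,0,0],
    [0,0,0],
    [0,0,0],
    [0,0,0]
  ],
  "gripper": [1,1,1,1,1,1,1,1]
}}

```text
time: 7.9
tool_pos: [0.4721, -0.1427, 0.3988]
ee_rot: [3.135, 0.003, 1.543]
wrist_force: [0.3, 0.1, 0.2]
width: 0.0941
finger_force: 0.0
```

```bash
python3 - <<'E'
from h import *
im=save('wrist','w4')[115:265,255:395]
cv2.imwrite('pics/crop4.png',cv2.resize(im[:,:,::-1],None,fx=4,fy=4,interpolation=cv2.INTER_CUBIC))
g=np.array([.4745,-.1425,.075]);Rg=R.from_euler('z',-.03).as_matrix()
P=np.array([[16,0,10],[24,0,10],[2,0,15]])/1000
print((wproj(g+P@Rg.T)-[255,115])*4)
E
```

```text
[[320.  324.8]
 [352.8 325.2]
 [262.4 329.6]]
```

View pics/crop4.png

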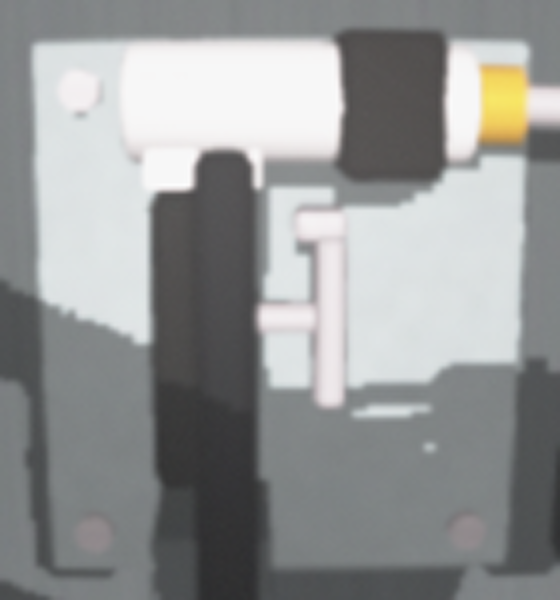

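The trigger is fully out again: the blade is at columns 315-346 beside the handle edge at 259, the same gap as before the squeeze.

```bash
python3 -c "
from bench import robot
print(robot.close_job())"
```

```text
the job is handed in; nothing more can be done
None
```

I squeezed the long-nozzle gun's trigger fully home, held it there for about a second and let it spring all the way back out; the short-nozzle gun was never touched, and the job is handed in at about 8 s.

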